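# Calibrate the glaze scale with the recessed button

## Task

Calibrate the studio's glaze scale: lift the largest of the three brass weights out of its wooden tray and stand it gently in the middle of the scale's steel pan. Then take the ball stylus from the wooden tool block, reach its tip down through the round opening in the scale's deck and press the recessed calibration button fully down, without forcing it. Finish while still holding the button down with the stylus in the gripper and the weight still standing on the pan; leave everything else where it is.

Things in the scene. Friction and masses are not known exactly. Their poses are not given: they have to be found in the camera images.
- scale: White bench scale, 280 mm (its x) by 210 mm (its y), fixed to the table. Origin on the table under its centre; x points from the sloping display panel at the front to the pan at the back, z up. Between panel and pan runs a level deck 58 mm above the table. The rectangular steel pan, 165 mm (x) by 190 mm (y), lies at x = +50 mm, its top 72 mm above the table. A round green bubble level lies on the deck's +y end, the calibration opening on its -y end.
- pan: The scale's steel pan, on the scale's load cell: it gives about 2 mm under the largest weight, at most 6 mm. Origin at the centre of its underside, 66 mm above the table.
- pan_centre (a point): Centre of the pan's top surface, 72 mm above the table.
- cal_opening (a point): Centre of the calibration opening's mouth in the scale's deck, 58 mm above the table: a round upright hole of 14 mm diameter in a flush black 30 mm square bezel. The button's top lies 15 mm below this point when up.
- cal_button (a joint): Recessed calibration button, a grey 13 mm cap inside the opening. 0 = up, grows downwards to 0.004 m = fully down, where it meets its stop (cap top 19 mm below the opening's mouth). Sprung: about 1.8 N starts it, about 4.2 N holds it fully down; it comes up when let go. The stylus' own weight does not move it.
- weight_tray: Low wooden tray, 60 mm (its x) by 175 mm (its y) by 18 mm high, fixed to the table, with three round wells 8 mm deep in a row along y; origin under its centre. Largest weight at y = +48 mm, middle at -14 mm, smallest at -58 mm.
- weight_500_mid (a point): The largest brass weight (500 g): an upright cylinder of 38 mm diameter and 46 mm height with a narrow neck and a knob of 22 mm diameter on top, 68 mm high in all. This point lies on its axis half-way up, 34 mm above its underside; its z axis points up to the knob. It stands in the tray's well, its underside 10 mm above the table, with 1.5 mm play all round.
- weight_200: Middle brass weight, 28 mm diameter, 51 mm high, upright in the tray; leave it there. Origin at its underside.
- weight_100: Smallest brass weight, 22 mm diameter, 41 mm high, upright in the tray; leave it there. Origin at its underside.
- tool_block: Wooden block, 60 mm (its x) by 140 mm (its y) by 66 mm high, fixed to the table; origin under its centre. It holds two tools upright in holes: the ball stylus at y = +35 mm, the ribbon tool at y = -30 mm.
- stylus_handle (a point): Middle of the handle of the ball stylus (140 mm long, 28 to 56 g, point down in the tool block), 95 mm above the ball's lowest point, z up along the handle: dark round wooden handle of 15 mm diameter, 90 mm long, below it a 4 mm steel shaft of 50 mm ending in a 6 mm ball. Its flat shoulder rests on the block's top (this point 111 mm above the table), the shaft hangs in a 9 mm hole.
- stylus_tip (a point): Lowest point of the stylus' ball.
- ribbon_tool: Ribbon tool standing loop up in the tool block: wooden handle of 14 mm diameter, brass ferrule, steel wire loop 28 mm wide along the block's y, its top about 144 mm above the table; leave it there. Origin at its lower end.
- can_mid (a point): Middle of a blue drink can, 66 mm diameter, 122 mm high, standing on the table; leave it alone.
- coil_mid (a point): Middle of a coil of aluminium wire, 80 mm diameter, 52 mm high, standing on the table; leave it alone.
There are look-alikes about, which are no part of the job. What is shaped like the part that bears weight_500_mid but pink, red or white is not meant.

How it is judged:
By the outcome, as a careful person would: the job done as asked, in the order asked, and still so for the second after the job is handed in, while the arm keeps its last pose, push and grip.
It also fails if it takes over 56 s, if anything falls off the work surface, if the arm or the gripper's body presses on something with over 40 N, if the wrist force passes 120 N, or if a joint passes its speed limit or range.

## Robot

A 7-joint arm with a two-finger parallel gripper is mounted at the origin on the work surface. World frame = base frame: x ahead of the robot, y to its left, z up, the work surface at z = 0. Lengths are in m, angles in rad, forces in N, time in s.
With the tool pointing down it reaches from about 0.4 to 0.875 m from the base axis. Payload 4.4 kg.
Tool frame: the origin (TCP) lies midway between the tips of the shut fingers; the grasp point (between the pads) lies env.grip_point_offset behind it (env.grip_point_offset is the distance from the TCP to the grasp point, in m); z points along the fingers, y is the direction in which the jaws open and shut (so a half turn about z gives the same grasp; the last joint's range is limited). The gripper opens to 85 mm and grips with 20 to 120 N. Pads are 22 mm wide; open, the fingers measure 114 mm over their backs; the gripper's body (76 mm by 85 mm) begins 54 mm behind the grasp point. The pads swing forward as they close: fully open they stand 13 mm farther back than shut.
Start: joints at [-1.295, 0.628, 0.038, 1.517, -0.027, 0.996, -0.02], TCP at [0.218, 0.612, 0.231] pointing down, gripper open.
Joint ranges: [-3.06, 3.06], [-0.37, 2.12], [-1.25, 1.32], [0.18, 2.47], [-1.1, 4.24], [0.23, 1.98], [-2.94, 2.94]. Speed limits (rad/s): [2.57, 2.57, 3.14, 3.14, 3.14, 3.14, 3.14].

## Interface

Orientations are given as a unit quaternion [w, x, y, z].
In Python, from bench import env gives the robot as it stands. Calls block until the motion is done:
- env.move_pose(position, orientation): joint-space move of the TCP to a pose.
- env.move_linear(position, ori=None, vel=0.15): straight line of the TCP; ori=None keeps the orientation; vel is the mean speed in m/s.
- env.move_j(angles): joint-space move.
- env.grip(opening): finger opening in m; the grip force is fixed at half the most; returns when the fingers have stopped.
- env.sleep(seconds).
- env.solve_ik(position, orientation): joint angles nearest the present ones, or None.
- env.camera(name): name is "side" or "top"; returns a dict with "frame" (480x640x3 uint8, red, green, blue), "K" (3x3 intrinsics, pixels), "R" (3x3) and "t" (3): a world point X has camera coordinates R X + t. Camera axes: x right, y down, z forward; pixel columns grow to the right and rows downward; lengths in m; the calibration is good to about 2 mm. A picture is of the moment at which its call begins. There is no depth.
A pose or a line that the arm cannot do raises env.MotionError and nothing moves.
- env.finish_job(): hands the job in, once; it reports no verdict.
Readings, each from a call of its own:
- env.read_time_s(): time.
- env.read_joints(): joint angles.
- env.read_qvel(): joint speeds.
- env.read_effort(): joint torques, N m.
- env.read_tool_pos(): TCP position.
- env.read_tcp_rot(): TCP orientation.
- env.read_force(): force on the tool from outside, world axes, zero at the start.
- env.read_moment(): the same for the moment, N m.
- env.read_finger_gap(): finger opening in m.
Only numpy, scipy, OpenCV 4.12 (cv2) and the standard library are available. Lean on these libraries where they do the work, as an engineer would, in place of code of your own. Each camera call takes 0.05 s, during which the arm holds its last target. There are 200 camera calls.

## Working session

There is one attempt and no reset: what is moved stays moved. The work goes in short steps, each a Python script; the robot and the scene stay as the last script left them, time stands still between calls to the robot, and variables do not carry over. Pictures are saved under pics/ and viewed, about 8 in all and at most 12, crops included, and the job is handed in when it is done.

```bash
mkdir -p pics; ls
python3 - <<'E'
from bench import env
import cv2,numpy as np
for n in("top","side"):
    c=env.camera(n); cv2.imwrite(f"pics/{n}0.png",c["frame"][:,:,::-1])
    print(n,c["K"].tolist(),np.round(c["R"],4).tolist(),c["t"], -c["R"].T@c["t"])
print(env.read_tool_pos(),env.read_tcp_rot(),env.grip_point_offset,env.read_time_s(),env.read_finger_gap(),env.read_force())
E
```

```text
pics
top [[561.3650961414895, 0.0, 310.31624306827496], [0.0, 561.3650961414895, 250.2208268200496], [0.0, 0.0, 1.0]] [[-0.0075, -0.9999, -0.0142], [-0.9872, 0.0096, -0.1593], [0.1594, 0.0128, -0.9871]] [-0.04694815  0.59592002  1.23424445] [ 0.39121795 -0.06851264  1.3126076 ]
side [[478.20511021688316, 0.0, 321.313779879934], [0.0, 478.20511021688316, 246.40298461133074], [0.0, 0.0, 1.0]] [[0.7964, -0.6045, 0.0209], [-0.3169, -0.4464, -0.8368], [0.5151, 0.6598, -0.5471]] [-0.49592025  0.23628175  0.90988034] [ 0.00108975 -0.7946066   0.70586639]
[0.21771324 0.61186833 0.23048594] [-1.27170343e-04  1.70102928e-01  9.85425923e-01 -8.53063098e-04] 0.0187 0.1 0.08566701517599275 [-0.1300506   0.35124009 -0.37618791]
```

View pics/top0.png

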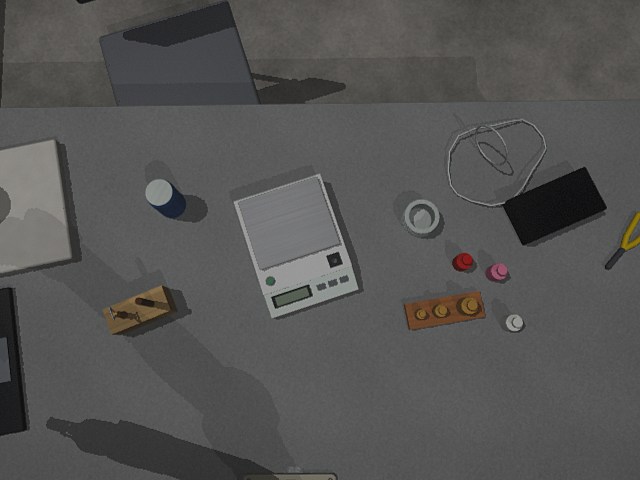

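View pics/side0.png

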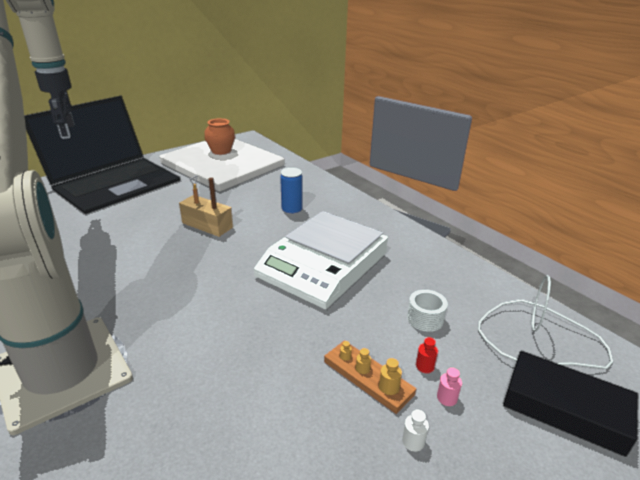

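The top view shows the tray at (445,310) with the largest weight at (470,305). The scale pan is at (293,222), the bezel at (334,260) and the bubble at (270,281). The block is at (140,310) with the stylus at about (150,300), the can at (165,198) and the coil at (421,215). The side view agrees: largest weight at (390,378), stylus handle at (212,193), bezel at (333,269).

```bash
cat > h.py <<'E'
import cv2,numpy as np
from bench import env
def ray(c,uv):
    d=c["R"].T@np.linalg.solve(c["K"],[uv[0],uv[1],1.]); return -c["R"].T@c["t"],d
def onz(c,uv,z):
    o,d=ray(c,uv); return o+d*(z-o[2])/d[2]
def tri(c1,p1,c2,p2):
    o1,d1=ray(c1,p1);o2,d2=ray(c2,p2)
    s=np.linalg.lstsq(np.c_[d1,-d2],o2-o1,rcond=None)[0]
    a,b=o1+s[0]*d1,o2+s[1]*d2; return (a+b)/2,np.linalg.norm(a-b)
def px(c,X):
    q=c["K"]@(c["R"]@np.asarray(X)+c["t"]); return q[:2]/q[2]
def crop(im,x,y,w,h,W,H): return cv2.resize(im[y:y+h,x:x+w],(W,H),interpolation=cv2.INTER_CUBIC)
def blob(m,box):
    x,y,w,h=box; k=np.zeros_like(m); k[y:y+h,x:x+w]=m[y:y+h,x:x+w]
    cs=cv2.findContours(k,cv2.RETR_EXTERNAL,cv2.CHAIN_APPROX_NONE)[0]
    return max(cs,key=cv2.contourArea)
E
python3 - <<'E'
from h import *
t=env.camera("top");s=env.camera("side")
T=t["frame"][:,:,::-1];S=s["frame"][:,:,::-1]
im=np.vstack([np.hstack([crop(T,400,280,100,60,400,240),crop(T,95,275,100,60,400,240)]),
 np.hstack([crop(T,225,170,140,150,336,360),crop(S,170,165,70,78,323,360), crop(S,355,350,70,90,141,181) if 0 else crop(S,370,350,40,102,141,360)])])
cv2.imwrite("pics/m1.png",np.clip(im*1.3,0,255).astype(np.uint8))
hsv=cv2.cvtColor(T,cv2.COLOR_BGR2HSV)
for n,p in dict(tray=(410,322),knob=(471,301),body=(471,312),block=(110,322),sty=(150,301),sty2=(142,299),pan=(290,220),deck=(300,270),bez=(333,262),bub=(270,281)).items(): print(n,hsv[p[1],p[0]])
E
```

```text
tray [ 12 145 107]
knob [ 18 165 128]
body [ 18 162 137]
block [ 18 119 103]
sty [20 33 23]
sty2 [15 32 16]
pan [105   8 122]
deck [ 60   2 153]
bez [80 14 54]
bub [ 69 104  96]
```

View pics/m1.png

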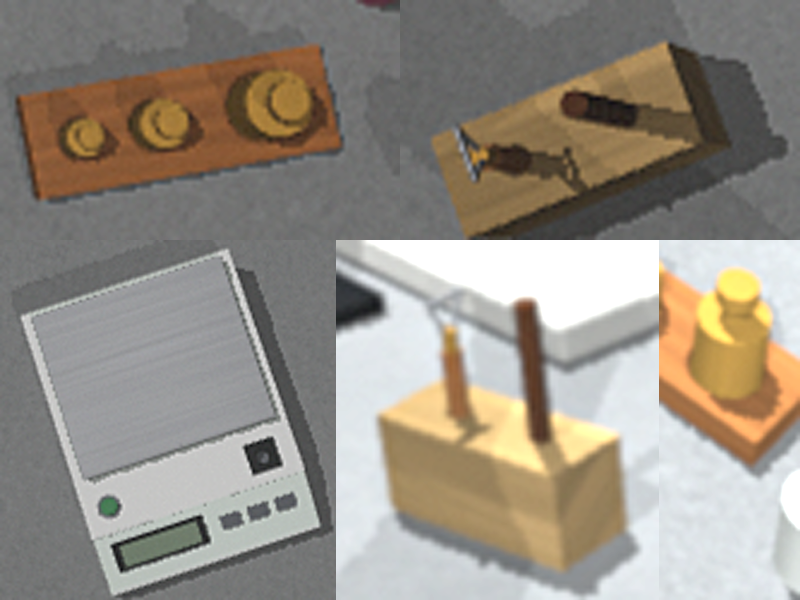

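The crops show:
- **Weight:** the knob's top face is at about top (472.5,305.8) and side (393.3,361.3).
- **Stylus:** its top end is at top (138.8,301) and side (211.2,178.4).
- **Scale:** the pan corners and the bezel, with the button visible inside it, are clear.

Next I turn these into points and cross-check them.

Run:
```python
from h import *
np.set_printoptions(precision=4,suppress=True)
t=env.camera("top");s=env.camera("side")
T=t["frame"][:,:,::-1].copy();S=s["frame"][:,:,::-1].copy()
print("knob",tri(t,(472.5,305.8),s,(393.3,361.3)),onz(t,(472.5,305.8),.078),onz(s,(393.3,361.3),.078))
tc=[np.array([400+x/4,280+y/4]) for x,y in [(18,97),(318,46),(342,150),(40,198)]]
P=np.array([onz(t,p,.018) for p in tc]); c=P.mean(0); yv=(P[1]+P[2]-P[0]-P[3]);L=np.linalg.norm(yv)/2; yv/=np.linalg.norm(yv)
print("tray",c,"len",L,np.linalg.norm(P[0]-P[3]),"ang",np.arctan2(yv[1],yv[0]),"w500",c+yv*.048)
print("sty top",tri(t,(138.75,301),s,(211.2,178.4)),onz(t,(138.75,301),.156),onz(s,(211.2,178.4),.156))
print("sty base",onz(t,(153,303.9),.066),onz(s,(214.4,207.9),.066))
hs=cv2.cvtColor(T,cv2.COLOR_BGR2HSV)
# pan
pc=np.array([(225+x/2.4,170+(y-240)/2.4) for x,y in [(33,318),(222,257),(277,418),(90,480)]])
pc=cv2.cornerSubPix(cv2.cvtColor(T,cv2.COLOR_BGR2GRAY),pc.astype(np.float32).reshape(-1,1,2),(3,3),(-1,-1),(3,30,.01)).reshape(-1,2)
P=np.array([onz(t,p,.072) for p in pc]);print("pan",P.mean(0),[np.linalg.norm(P[i]-P[i-1]) for i in range(4)])
xv=P[0]+P[1]-P[2]-P[3];xv/=np.linalg.norm(xv);ps=np.arctan2(xv[1],xv[0]);print("scale yaw",ps)
for n,c,im,box in(("top",t,T,(322,250,24,22)),("side",s,S,(322,260,24,18))):
    g=cv2.cvtColor(im,cv2.COLOR_BGR2GRAY); b=blob((g<95).astype(np.uint8),box); r=cv2.minAreaRect(b);m=cv2.moments(b)
    uv=(m["m10"]/m["m00"],m["m01"]/m["m00"]);print("bez",n,r,uv,onz(c,uv,.058))
yv=np.array([-xv[1],xv[0],0]);w=onz(t,(333.8,260),.058)
R=np.c_[xv,yv,[0,0,1]];o=P.mean(0)-.05*xv;o[2]=0
print("scale org",o,"opening local",R.T@(w-o),"bubble local",R.T@(onz(t,(225+108/2.4,170+267/2.4),.058)-o))
bc=[np.array([95+(x-400)/4,275+y/4]) for x,y in [(433,135),(668,42),(698,135),(470,238)]]
P=np.array([onz(t,p,.066) for p in bc]);print("block",P.mean(0),[np.linalg.norm(P[i]-P[i-1]) for i in range(4)],np.arctan2(*(P[1]-P[0])[1::-1]))
print("can",onz(t,(159,190),.122),"coil",onz(t,(421,215),.05))
```

```text
knob (array([ 0.4663, -0.4067,  0.082 ]), np.float64(0.006064709067157535)) [ 0.4641 -0.4058  0.078 ] [ 0.4721 -0.4056  0.078 ]
tray [ 0.4572 -0.3587  0.018 ] len 0.17499091055303848 0.05843461489571974 ang -1.4171393993354602 w500 [ 0.4645 -0.4061  0.018 ]
sty top (array([0.4771, 0.3005, 0.1569]), np.float64(0.004519320957453802)) [0.4752 0.3018 0.156 ] [0.4798 0.3009 0.156 ]
sty base [0.475  0.2985 0.066 ] [0.4801 0.303  0.066 ]
pan [ 0.6539 -0.0063  0.072 ] [np.float64(0.16518786754518), np.float64(0.1886735169449987), np.float64(0.16390789694439523), np.float64(0.18438741320868593)]
scale yaw 0.32218653661425867
bez top ((334.1500244140625, 259.45001220703125), (12.965337753295898, 13.281566619873047), 71.56504821777344) (334.1092715231788, 259.44370860927154) [ 0.5722 -0.1058  0.058 ]
bez side ((332.97418212890625, 269.06036376953125), (11.029742240905762, 6.434016227722168), 23.198589324951172) (333.25614035087716, 269.2456140350877) [ 0.5754 -0.106   0.058 ]
scale org [ 0.6064 -0.0222  0.    ] opening local [-0.0599 -0.0674  0.058 ] bubble local [-0.0588  0.084   0.058 ]
block [0.4633 0.334  0.066 ] [np.float64(0.06146526013734936), np.float64(0.13894180441915321), np.float64(0.05513230243699169), np.float64(0.13628196496140532)] -1.1972194612422025
can [0.7206 0.2781 0.122 ] coil [ 0.6745 -0.3068  0.05  ]
```

All of these agree within a few mm: tray size, pan size and triangulated heights match the description. Next is the weight, with the jaws across the tray.

```bash
cat >> h.py <<'E'
def down(jaw):
    "tool down, jaws along world angle jaw (mod pi): pick the variant with joint 7 nearest 0"
    return [np.array([0,np.cos(a),np.sin(a),0]) for a in ((jaw+np.pi/2)/2,(jaw+3*np.pi/2)/2)]
def best(p,jaw):
    c=[(abs(q[6])+abs(q[0]-env.read_joints()[0])*.1,i) for i,o in enumerate(down(jaw)) if (q:=env.solve_ik(p,o)) is not None]
    print(c); return down(jaw)[min(c)[1]]
GO=env.grip_point_offset
E
python3 - <<'E'
from h import *
np.set_printoptions(precision=4,suppress=True)
W=np.array([.4645,-.406]);p=[*W,.21]
o=best(p,.154); env.grip(.062)
env.move_pose(p,o); print(env.read_time_s(),env.read_joints())
env.move_linear([*W,.12]); 
t=env.camera("top");s=env.camera("side")
cv2.imwrite("pics/a1.png",np.hstack([crop(s["frame"],330,290,120,140,400,467),crop(t["frame"],410,250,110,128,400,467)])[:,:,::-1])
print(env.read_tool_pos(),env.read_time_s(),env.read_finger_gap(),env.read_force())
E
```

```text
[(np.float64(1.461914599212837), 0), (np.float64(1.6824120929915514), 1)]
4.3083 [ 0.2599  0.7024  0.7098  1.6507 -0.5286  0.9894  1.3063]
[ 0.465  -0.4068  0.1212] 5.1583 0.06187909134499166 [ 0.3087 -0.1336 -0.576 ]
```

View pics/a1.png

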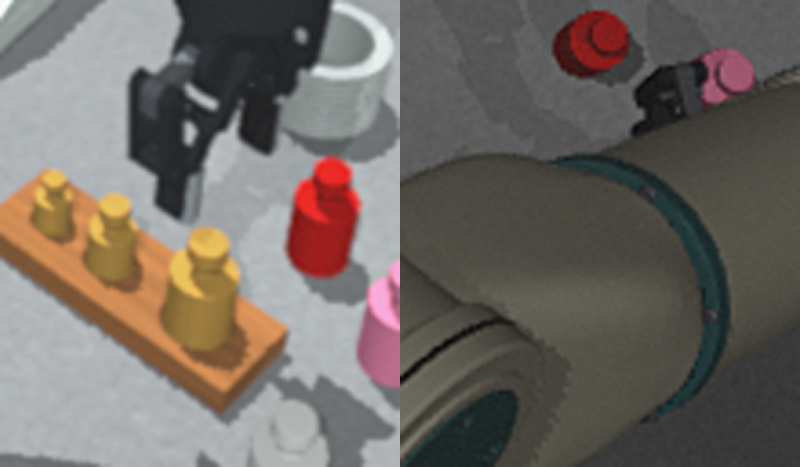

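The side view shows the open fingers above the largest brass weight (knob at crop (208,240)), clear of the red copy. I go down and close in steps, using the wrist force to see whether the grasp is centred.

Run:
```python
from h import *
np.set_printoptions(precision=4,suppress=True)
env.move_linear([.4655,-.406,.028],vel=.08)
f0=env.read_force();print(f0,env.read_tool_pos())
for g in(.050,.046,.043,.041):
    env.grip(g);print(g,env.read_finger_gap(),env.read_force()-f0)
s=env.camera("side");cv2.imwrite("pics/a2.png",crop(s["frame"],340,310,100,110,500,550)[:,:,::-1]);print(env.read_time_s())
```

```text
[-0.6212  0.1118 -0.0012] [ 0.4658 -0.4064  0.0286]
0.05 0.04987048218997754 [ 0.436   0.1935 -0.1829]
0.046 0.045907630613874054 [-0.3611  0.2123  0.0567]
0.043 0.04300793294613097 [ 1.5827 -0.5335  0.4014]
0.041 0.0407474422485976 [2.1567 0.8493 0.0219]
7.4333
```

View pics/a2.png

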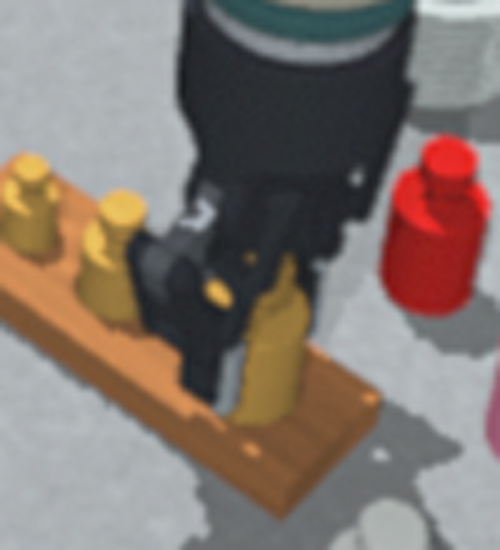

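The pad lies against the body. Weight centre at about (272,370) is where it should be, one radius up the jaw direction. Contact force is only about 2 N. Now grip, lift and look.

Run:
```python
from h import *
np.set_printoptions(precision=4,suppress=True)
f0=env.read_force();env.grip(.030);print(env.read_finger_gap(),env.read_force()-f0)
env.move_linear([.4658,-.4064,.06],vel=.06);print(env.read_force())
env.move_linear([.4658,-.4064,.19],vel=.2);print(env.read_force(),env.read_finger_gap())
C=[.654,-.0065,.19]
o=best(C,.32)
env.move_pose(C,o);print(env.read_tool_pos(),env.read_time_s())
env.move_linear([*C[:2],.115],vel=.12)
t=env.camera("top");s=env.camera("side")
cv2.imwrite("pics/a3.png",np.hstack([crop(s["frame"],250,160,160,186,400,465),crop(t["frame"],215,150,160,186,400,465)])[:,:,::-1])
print(env.read_tool_pos(),env.read_time_s(),env.read_finger_gap(),env.read_force(),px(s,[.654,-.0065,.072]))
```

```text
0.03557147924122081 [-0.3931  0.9351  3.8241]
[-0.7615 -0.4334 -5.6784]
[-0.8566  0.1163 -4.9602] 0.03530681649385694
[(np.float64(0.8399883991014773), 0), (np.float64(2.8884939479445926), 1)]
[ 0.6537 -0.0092  0.1902] 10.7583
[ 0.6549 -0.0068  0.1162] 11.6333 0.035162216827944535 [ 0.0878 -0.0494 -4.6984] [333.3726 235.1484]
```

View pics/a3.png

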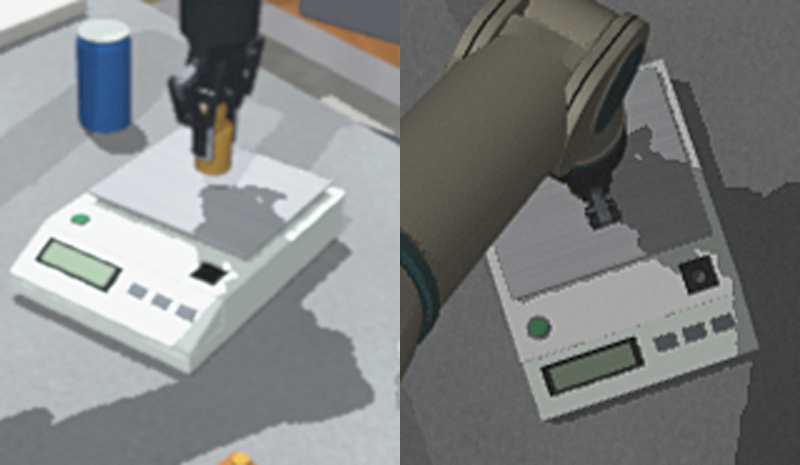

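The weight is held upright (wrist reads about 4.9 N, as 0.5 kg should) over the pan, with its bottom at crop (215,172). I check its lateral centring, then lower it in small steps until the pan takes the load.

Run:
```python
from h import *
np.set_printoptions(precision=4,suppress=True)
s=env.camera("side");hs=cv2.cvtColor(s["frame"],cv2.COLOR_RGB2HSV)
m=cv2.inRange(hs,(10,120,60),(25,255,255));b=blob(m,(320,190,35,45));print("weight box",cv2.boundingRect(b))
for X in([.6549,-.0068,.0976],[.6549,-.0068,.1436]): print(px(s,X))
f0=env.read_force()[2]; z=.098
env.move_linear([.654,-.0065,z],vel=.08)
while z>.085:
    z-=.0015; env.move_linear([.654,-.0065,z],vel=.04); f=env.read_force()[2]; print(round(z,4),env.read_tool_pos()[2],f)
    if f>-1.2: break
print(env.read_time_s())
```

```text
weight box (329, 201, 14, 28)
[334.0881 226.3443]
[334.7592 210.0991]
0.0965 0.09662559537731204 -4.448796626102369
0.095 0.09499399294372146 -4.9435224259389265
0.0935 0.09338119285258836 -5.340504475273322
0.092 0.09185088113489787 -4.974097442153966
0.0905 0.09050436894399068 -4.816810725837724
0.089 0.08933362196458253 -1.7455819775558041
0.0875 0.08796652934306783 1.6530801126430126
13.8
```

Run:
```python
from h import *
np.set_printoptions(precision=4,suppress=True)
env.grip(.044);env.grip(.062);print(env.read_force(),env.read_time_s())
env.move_linear([.654,-.0065,.22],vel=.15)
S=[.4765,.3005,.23];o=best(S,.374);
env.move_pose(S,o);print(env.read_tool_pos(),env.read_time_s())
env.grip(.05)
t=env.camera("top");s=env.camera("side")
cv2.imwrite("pics/a4.png",np.hstack([crop(t["frame"],225,165,140,163,400,465),crop(s["frame"],170,110,80,93,400,465)])[:,:,::-1])
hs=cv2.cvtColor(t["frame"],cv2.COLOR_RGB2HSV)
try:
    b=blob(cv2.inRange(hs,(12,110,50),(28,255,255)),(255,180,80,80));print(cv2.boundingRect(b))
except ValueError: print("no blob")
```

```text
[ 0.3056  0.5836 -0.3112] 14.375
[(np.float64(0.3567379854922843), 0), (np.float64(2.397697007960141), 1)]
[0.4776 0.2991 0.2302] 16.7417
(281, 212, 17, 17)
```

View pics/a4.png

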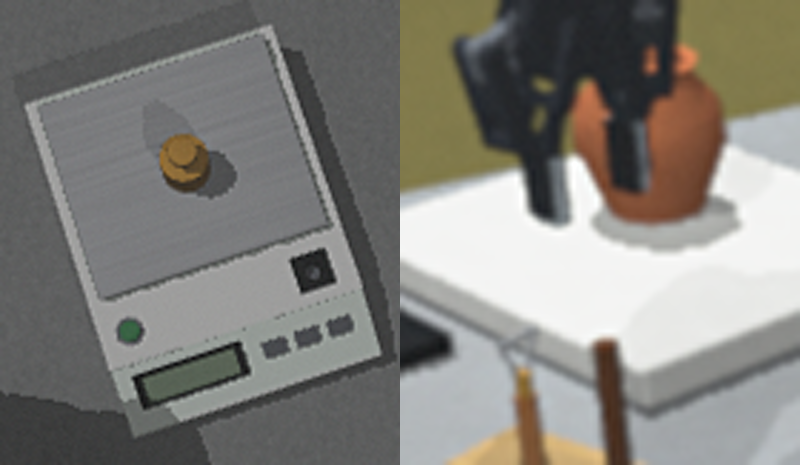

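The weight stands upright in the middle of the pan (blob centred at (289.5,220.5)). The fingers are over the stylus: tips midway at crop (589,200), stylus top at (605,345). I go down, checking with the wrist force while closing.

Run:
```python
from h import *
np.set_printoptions(precision=4,suppress=True)
s=env.camera("side")
print("tips pred",px(s,[.4776,.2991,.238]),"obs 207.8,150;  top pred",px(s,[.4776,.2991,.156]),"obs 211.2,178.4")
print("weight on pan",onz(env.camera("top"),(289.5,220.5),.095))
env.move_linear([.4765,.3005,.16],vel=.15);
env.move_linear([.4765,.3005,.0925],vel=.08);f0=env.read_force();print(f0,env.read_tool_pos())
for g in(.030,.024,.020,.017,.015):
    env.grip(g);print(g,env.read_finger_gap(),env.read_force()-f0)
s=env.camera("side");cv2.imwrite("pics/a5.png",crop(s["frame"],165,135,90,105,430,500)[:,:,::-1]);print(env.read_time_s())
```

```text
tips pred [207.3819 149.5305] obs 207.8,150;  top pred [210.7666 178.8383] obs 211.2,178.4
weight on pan [ 0.655 -0.007  0.095]
[ 0.6532  0.2491 -0.0911] [0.4769 0.3006 0.0929]
0.03 0.029843827807768068 [-1.0311 -0.1163 -0.9937]
0.024 0.024019002631490465 [-0.6667 -0.0953 -0.1385]
0.02 0.020208515458502826 [-0.3299 -0.6494  0.4178]
0.017 0.016801715966519897 [-0.2339 -0.6476  0.4854]
0.015 0.014867157724287183 [ 0.4743 -0.1354  0.5631]
20.0917
```

View pics/a5.png

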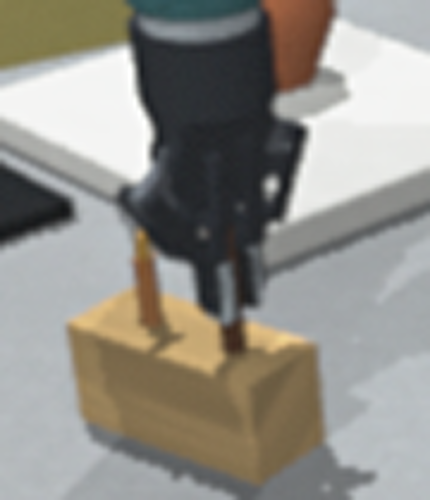

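The handle is between the pads, upright, and there are no side forces. Grip, lift and carry it to above the opening.

Run:
```python
from h import *
np.set_printoptions(precision=4,suppress=True)
env.grip(.005);print(env.read_finger_gap(),env.read_tool_pos())
env.move_linear([.4769,.3006,.22],vel=.15);print(env.read_force(),env.read_finger_gap())
H=[.573,-.106,.22];o=best(H,.32);env.move_pose(H,o)
env.move_linear([.573,-.106,.152],vel=.12);env.sleep(.3)
t=env.camera("top");s=env.camera("side")
cv2.imwrite("pics/a6.png",np.hstack([crop(t["frame"],295,220,70,81,400,465),crop(s["frame"],300,205,70,81,400,465)])[:,:,::-1])
print(env.read_tool_pos(),env.read_time_s(),env.read_force())
print(px(s,[.573,-.106,.076]),px(s,[.573,-.106,.058]),px(t,[.573,-.106,.076]))
```

```text
0.012265405620252747 [0.4768 0.3006 0.0926]
[-0.5401 -0.5788  0.0024] 0.012041770158106594
[(np.float64(1.0421865000206785), 0), (np.float64(1.9670454017254417), 1)]
[ 0.5732 -0.1061  0.1524] 23.9667 [-0.1124 -0.128   0.0511]
[332.7094 263.2071] [332.4447 269.5852] [334.437  257.9208]
```

View pics/a6.png

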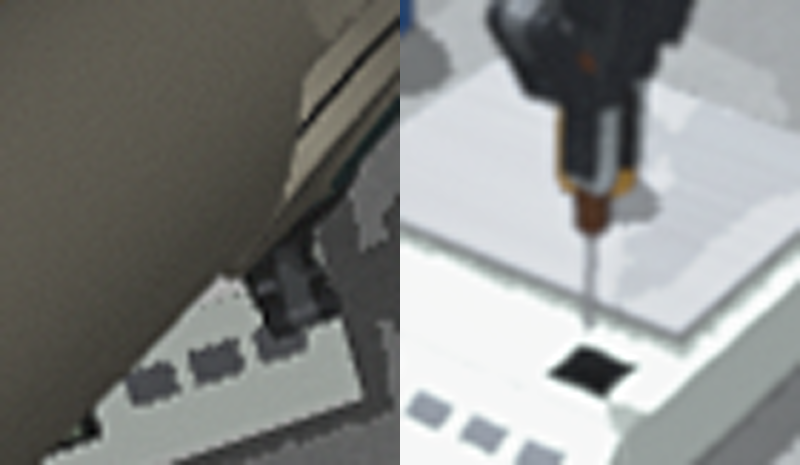

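Tip at side (333.3,262.1), bezel centre (333.6,269.5). Against the predicted positions both are within about 1 px, so the tip is over the opening. I lower it with a force guard: contact at about TCP 0.135 means it missed, at about 0.120 it is on the button.

Run:
```python
from h import *
np.set_printoptions(precision=4,suppress=True)
x,y=.5735,-.1062
env.move_linear([x,y,.141],vel=.08);env.sleep(.2)
f0=np.mean([env.read_force() for _ in range(5)],0);print(f0)
z=.141
while z>.123:
    z-=.002; env.move_linear([x,y,z],vel=.04); f=env.read_force()-f0; print(round(z,4),env.read_tool_pos(),f)
    if np.abs(f).max()>1.6: print("CONTACT");break
env.sleep(.2);print(env.read_force()-f0,env.read_time_s(),env.read_finger_gap())
s=env.camera("side");cv2.imwrite("pics/a7.png",crop(s["frame"],300,205,70,81,400,465)[:,:,::-1])
```

```text
[-0.0216 -0.1225 -0.4593]
0.139 [ 0.5734 -0.1061  0.1389] [ 0.0078 -0.7529  0.5342]
0.137 [ 0.5734 -0.1062  0.1369] [ 0.4662  0.3484 -0.4975]
0.135 [ 0.5734 -0.1061  0.1349] [ 0.0256  0.4532 -0.0442]
0.133 [ 0.5734 -0.1062  0.1328] [-0.0156 -0.0325  0.2621]
0.131 [ 0.5734 -0.1061  0.1309] [-0.2587  0.0562  0.8099]
0.129 [ 0.5734 -0.1062  0.1289] [ 0.7083  0.4676 -0.2498]
0.127 [ 0.5734 -0.1062  0.1268] [-0.0063 -0.157   0.1676]
0.125 [ 0.5734 -0.1061  0.1248] [-0.4549  0.0722  0.9272]
0.123 [ 0.5734 -0.1062  0.1229] [-0.4376  0.3153  0.5052]
[-0.9461 -0.0596  0.2394] 26.9083 0.012671744714608574
```

View pics/a7.png

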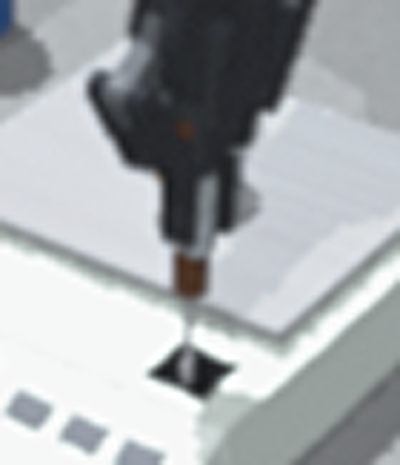

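The shaft enters the opening at crop (190,372), the middle of the bezel, with no contact. Now press in small steps, watching the force.

Run:
```python
from h import *
np.set_printoptions(precision=4,suppress=True)
x,y=.5735,-.1062;f0=np.array([-.02,-.12,-.1])
z=.123
def F(): 
    a=[]
    for _ in range(5): env.sleep(.02);a.append(env.read_force())
    return np.mean(a,0)-f0
while z>.110:
    z-=.0008; env.move_linear([x,y,z],vel=.03); f=F(); print(round(z,4),env.read_tool_pos(),f)
    if f[2]>6: break
print(F(),env.read_time_s(),env.read_finger_gap())
```

```text
0.1222 [ 0.5735 -0.1062  0.1222] [ 0.3898  0.4799 -0.4209]
0.1214 [ 0.5735 -0.1062  0.1214] [-0.0674 -0.1179 -0.1755]
0.1206 [ 0.5735 -0.1062  0.1206] [-0.0847  0.3716 -0.3382]
0.1198 [ 0.5735 -0.1062  0.1198] [-0.0609  0.5383 -0.6512]
0.119 [ 0.5736 -0.1063  0.1192] [-0.0496  0.6565  1.3383]
0.1182 [ 0.5736 -0.1062  0.1183] [-0.144   0.2036  2.2194]
0.1174 [ 0.5736 -0.1062  0.1175] [0.1562 0.5472 2.1546]
0.1166 [ 0.5736 -0.1062  0.1167] [0.3418 0.3692 3.1621]
0.1158 [ 0.5736 -0.1062  0.1159] [0.4516 0.3461 3.5433]
0.115 [ 0.5736 -0.1062  0.1151] [0.2212 0.4454 3.7558]
0.1142 [ 0.5737 -0.1063  0.1147] [-0.3523  0.0936  7.6573]
[-0.4729  0.4788  8.192 ] 30.7083 0.012570320833815214
```

Force rose from about 1.8 N at contact to about 4 N over roughly 4 mm, then jumped, so the stop is reached. I ease to a moderate hold just past the stop and do a final check.

Run:
```python
from h import *
np.set_printoptions(precision=4,suppress=True)
env.move_linear([.5735,-.1062,.1145],vel=.03)
a=[]
for _ in range(15): env.sleep(.03);a.append(env.read_force())
print(np.mean(a,0),np.std(a,0)[2],env.read_tool_pos(),env.read_finger_gap(),env.read_time_s())
s=env.camera("side");cv2.imwrite("pics/a8.png",cv2.resize(s["frame"][120:470,160:560],None,fx=1.5,fy=1.5)[:,:,::-1])
```

```text
[-0.0937  0.2789  6.1365] 0.5336113864979357 [ 0.5737 -0.1063  0.1149] 0.012061390963890872 31.4583
```

View pics/a8.png

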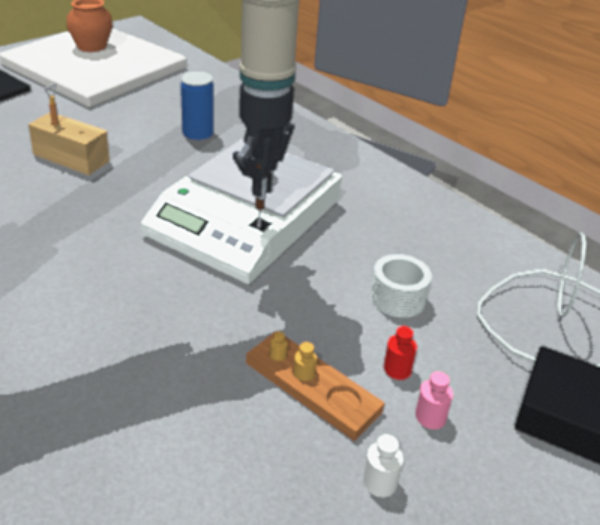

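The picture shows the stylus in the opening at (262,222), with the two small weights, ribbon tool, can and coil all in place. The weight is hidden behind the gripper, so I do a numeric mask check before handing in.

Run:
```python
from h import *
for n,lo in(("top",(265,190,60,60)),("side",(320,190,40,50))):
    hs=cv2.cvtColor(env.camera(n)["frame"],cv2.COLOR_RGB2HSV);x,y,w,h=lo
    m=cv2.inRange(hs,(10,110,50),(28,255,255))[y:y+h,x:x+w];p=np.argwhere(m);print(n,len(p),(p.min(0)[::-1]+[x,y],p.max(0)[::-1]+[x,y]) if len(p) else "")
env.finish_job();print(env.read_time_s(),env.read_force(),env.read_tool_pos())
```

```text
top 199 (array([281, 212]), array([297, 228]))
side 0 
the job is handed in; nothing more can be done
the job is handed in; nothing more can be done
```

The job is handed in, at about 31.5 s of the 56 s allowed. The 500 g weight is standing on the pan, and the stylus, still in the gripper, is holding the calibration button down.

- **Weight:** I set it down at about (0.655, -0.007), within about 2 mm of the measured pan centre. In the last top image it covered exactly the same pixels as just after I released it. The side camera could not see it because the gripper was in the way.
- **Stylus and button:** The tip went through the opening without touching the deck. Contact came about where expected (commanded tool height 0.119 m). The force then rose from roughly 2 N to 4 N over about 4 mm and jumped at the stop, peaking near 8 N. I eased back and handed in holding about 6 N, above the 4.2 N needed.
- **Everything else:** In the final side image the two smaller weights, ribbon tool, can, coil and look-alike weights all appear to be in place.

**Disagreements:**
- The side camera put points 3–8 mm further in x than the top camera. I mostly used the top camera values, and step-wise closing and lowering with the wrist force showed no problem.
- The finger gap read about 3 mm less than the true diameter on both grasps (35 mm on the 38 mm weight, 12 mm on the 15 mm handle). Both grasps held.

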